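# Put the setting blocks back in their case

### The job

The setting blocks are out on the bench and their storage case at the left is closed. Lift the cover off by its handle and stand it upright on the bench well clear of the case, put every block fully home in its own labelled slot (the slot of its length, with as many dots as the block has), and then put the cover back on so that it sits down flat on the case's wooden board. Leave the tape roll, the jar and the reel where they are.

Things in the scene. Friction and masses are not known exactly. Their poses are not given: they have to be found in the camera images.
- case: fixed wooden base board of the storage case, 188 (x) x 260 (y) x 8 mm, origin at the centre of its underside. On it four grey slot trays, 150 x 54 mm, 56 mm apart along y in an order that varies, length along x; together 150 x 222 mm, centred, tops 26 mm above the bench. At the start the cover hides them.
- cover: loose grey box, open below, outside 168 (x) x 240 (y) x 76 mm, walls 4, 0.35 kg +-30 %; origin at the centre of its lower edge. Black handle bar 12 thick (x), 86 long (y), 14 high, its centre 113 mm above the origin, 30 mm clear under it, legs at y +-38. Closed, the edge stands on the board (origin 8 mm up) round the trays with 5 mm play a side, either way round.
- block_60: loose steel block, 60 long (x) x 36 wide (y) x 24 mm high, one dot on top at one end, 168 g +-30 %; origin at the centre of its underside, z up. Aluminium handle mid-top: a bar across the block, 10 thick (x), 34 long (y), 12 high, centre 52 mm above the origin, 22 mm clear under it; 58 mm tall overall. May be absent.
- slot_60 (a point): centre of the floor of the 60 mm block's slot: a recess 66 long (x) x 42 wide (y) x 12 mm deep, chamfered mouth, floor 14 mm above the bench, in a grey tray whose label has one dot. x runs along the slot; the block fits either way round.
- block_80: loose steel block, 80 long (x) x 36 wide (y) x 24 mm high, 2 dots on top at one end, 224 g +-30 %; origin at the centre of its underside, z up. Aluminium handle mid-top: a bar across the block, 10 thick (x), 34 long (y), 12 high, centre 52 mm above the origin, 22 mm clear under it; 58 mm tall overall. May be absent.
- slot_80 (a point): centre of the floor of the 80 mm block's slot: a recess 86 long (x) x 42 wide (y) x 12 mm deep, chamfered mouth, floor 14 mm above the bench, in a grey tray whose label has 2 dots. x runs along the slot; the block fits either way round.
- block_100: loose steel block, 100 long (x) x 36 wide (y) x 24 mm high, 3 dots on top at one end, 280 g +-30 %; origin at the centre of its underside, z up. Aluminium handle mid-top: a bar across the block, 10 thick (x), 34 long (y), 12 high, centre 52 mm above the origin, 22 mm clear under it; 58 mm tall overall. May be absent.
- slot_100 (a point): centre of the floor of the 100 mm block's slot: a recess 106 long (x) x 42 wide (y) x 12 mm deep, chamfered mouth, floor 14 mm above the bench, in a grey tray whose label has 3 dots. x runs along the slot; the block fits either way round.
- block_120: loose steel block, 120 long (x) x 36 wide (y) x 24 mm high, 4 dots on top at one end, 336 g +-30 %; origin at the centre of its underside, z up. Aluminium handle mid-top: a bar across the block, 10 thick (x), 34 long (y), 12 high, centre 52 mm above the origin, 22 mm clear under it; 58 mm tall overall. May be absent.
- slot_120 (a point): centre of the floor of the 120 mm block's slot: a recess 126 long (x) x 42 wide (y) x 12 mm deep, chamfered mouth, floor 14 mm above the bench, in a grey tray whose label has 4 dots. x runs along the slot; the block fits either way round.
- tape: bystander: a roll of tape lying flat, 90 mm across, 15 mm high, beyond the work
- jar: bystander: a small jar with a green lid, 62 mm across, 56 mm high, standing beyond the work
- spool: bystander: a small reel with blue ends, 42 mm across, 43 mm high, standing at the right, near the robot
Things that resemble listed ones, but are neither listed nor needed, are in the scene too. Leave any purple or yellow look-alike of the block_80 alone.

How it is judged:
On the way, in this order (a step that is already met when the one before it is completed fails the run):
1. the cover stands upright on the bench, its centre more than 200 mm from the case's (horizontal distance between cover and case above 0.2 m and height (world z) of cover below 0.012 m and angle between cover's own z axis and vertical below 0.06 rad), for 0.3 s.
2. with the cover still off, every block that is there lies fully home in its own slot (horizontal distance between block_60 and slot_60 below 0.007 m and z of block_60 in the frame of slot_60 between -0.004 and 0.004 m and angle between each of block_60, block_80, block_100, block_120's own z axis and vertical below 0.06 rad and angle between the x axis of block_60 and the x axis of slot_60, either way round below 0.15 rad and horizontal distance between block_80 and slot_80 below 0.007 m and z of block_80 in the frame of slot_80 between -0.004 and 0.004 m and angle between the x axis of block_80 and the x axis of slot_80, either way round below 0.15 rad and horizontal distance between block_100 and slot_100 below 0.007 m and z of block_100 in the frame of slot_100 between -0.004 and 0.004 m and angle between the x axis of block_100 and the x axis of slot_100, either way round below 0.15 rad and horizontal distance between block_120 and slot_120 below 0.007 m and z of block_120 in the frame of slot_120 between -0.004 and 0.004 m and angle between the x axis of block_120 and the x axis of slot_120, either way round below 0.15 rad and horizontal distance between cover and case above 0.2 m), for 0.3 s.
At the end, for the whole second after the job is handed in: every block present is in its own slot (centre within 7 mm, height 4 mm, upright within 3 degrees, along it within 8 degrees), the cover stands over them on the board (centre within 10 mm, height 5 mm, level within 2 degrees, square within 4.5 degrees), all at rest (horizontal distance between block_60 and slot_60 below 0.007 m and z of block_60 in the frame of slot_60 between -0.004 and 0.004 m and angle between each of block_60, block_80, block_100, block_120's own z axis and vertical below 0.06 rad and angle between the x axis of block_60 and the x axis of slot_60, either way round below 0.15 rad and horizontal distance between block_80 and slot_80 below 0.007 m and z of block_80 in the frame of slot_80 between -0.004 and 0.004 m and angle between the x axis of block_80 and the x axis of slot_80, either way round below 0.15 rad and horizontal distance between block_100 and slot_100 below 0.007 m and z of block_100 in the frame of slot_100 between -0.004 and 0.004 m and angle between the x axis of block_100 and the x axis of slot_100, either way round below 0.15 rad and horizontal distance between block_120 and slot_120 below 0.007 m and z of block_120 in the frame of slot_120 between -0.004 and 0.004 m and angle between the x axis of block_120 and the x axis of slot_120, either way round below 0.15 rad and horizontal distance between cover and case below 0.01 m and z of cover in the frame of case between 0.003 and 0.013 m and angle between cover's own z axis and vertical below 0.04 rad and angle between the x axis of cover and the x axis of case, either way round below 0.08 rad and linear speed of each of block_60, block_80, block_100, block_120, cover below 0.03 m/s); the robot touches nothing.
It fails at once if the tape roll was moved more than 40 mm or knocked over (distance of tape from where it was at the start of the episode above 0.04 m or angle between tape's own z axis and vertical above 0.6 rad).
It fails at once if the jar was moved more than 40 mm or knocked over (distance of jar from where it was at the start of the episode above 0.04 m or angle between jar's own z axis and vertical above 0.6 rad).
It fails at once if the reel was moved more than 40 mm or knocked over (distance of spool from where it was at the start of the episode above 0.04 m or angle between spool's own z axis and vertical above 0.6 rad).
Of block_60, block_80, block_100, block_120 only 3 to 4 are there at a start; the rules pass over those that are not, and their reading is None.
At some moment in a run one of block_60, block_80, block_100, block_120 may be knocked a few centimetres aside while the robot is not near it.
Once in a run the grip may slacken for a moment while it holds something.
It also fails if it takes over 210 s, if anything falls off the work surface, if the arm or the gripper's body presses on something with over 40 N, if the wrist force passes 120 N, or if a joint passes its speed limit or range.

### The arm

A 6-joint arm with a two-finger parallel gripper is mounted at the origin on the work surface; the furniture and walls round the work are solid. World frame = base frame: x ahead of the robot, y to its left, z up, the work surface at z = 0. Lengths are in m, angles in rad, forces in N, time in s.
With the tool pointing down it reaches from about 0.25 to 0.775 m from the base axis. Payload 4 kg.
Tool frame: the origin (TCP) lies at the very end of the fingers, on their centre line; the grasp point (between the pads) lies 19 mm behind it (hold_point_z is the distance from the TCP to the grasp point, in m); z points along the fingers, y is the line along which they close (so a half turn about z gives the same grasp; the last joint's range is limited). The gripper opens to 85 mm and grips with 20 to 120 N. Pads are 22 mm wide; open, the fingers measure 114 mm over their backs; the gripper's body (76 mm by 85 mm) begins 54 mm behind the grasp point. The pads swing forward as they close: fully open they stand 13 mm farther back than shut.
Start: joints at [1.243, 0.087, 1.371, -0, 1.684, -0.103], TCP at [0.123, 0.536, 0.231] pointing down, gripper open.
Joint ranges: [-3.1, 3.1], [-0.76, 2.03], [0.27, 2.55], [-1.08, 4.22], [0.17, 2.65], [-2.57, 2.57]. Speed limits (rad/s): [2.79, 2.79, 3.14, 3.14, 3.14, 3.14].

### API

Orientations are given as [roll, pitch, yaw] about the fixed x, y, z axes, in that order (R = Rz(yaw) Ry(pitch) Rx(roll)).
In Python, from plant import * gives the robot as it stands.
- The arm moves only by the shell command python3 -m inch 'ROWS' [OPENING] [FORCE]. ROWS is JSON, a list of rows, each a list of 2 entries, a list of its own where there are three numbers: the shift along the tool's x, y, z as a fraction of full scale, then the turn about the tool's z as a fraction of full scale. A call has 1 to 10 rows; each row is the pose to reach, as a shift and turn from the pose commanded when the call began, along the tool's axes at that moment, turning the shorter way round; what a row does not reach only later rows make up. Full scale, the value 1, is 0.5 m for a shift and 180 degrees for a turn. A row lasts 1/10 s, in which the tool goes at most 50 mm and 8.59 degrees, less where a joint would pass 70% of its speed; a pose out of reach is approached as far as the arm can. A call with a number of a shift or a turn outside -1 to 1 is refused whole. A call with a gripper value outside its range is refused whole. OPENING is the gripper command: -1 is fully open, 1 is shut, values between are in proportion, set as the call begins (- or left out, the last holds). The fingers move at their own pace and stop on an object; FORCE is the grip in N (left out, the last holds). Time passes only in rows, so rows that repeat a pose let the fingers close. It gives the time, the measured TCP pose, the force, the opening and the grip force at its end, in the units of the state.
- state(): the state, without advancing time (a new reading comes with each control period).
- capture(name): name is "side" or "top"; returns a dict with "pixels" (384x512x3 uint8, blue, green, red), "depth" (384x512 float32, m along the optical axis (not along the pixel's ray), 0 where there is no reading), "fx", "fy", "cx", "cy" (pixels), "T" (4x4, takes a point from camera to world coordinates). Camera axes: x right, y down, z forward; pixel columns grow to the right and rows downward; lengths in m; the calibration is good to about 2 mm. A picture is of the moment at which its call begins.
- finish_job(): hands the job in; it is judged then, once.
The state is a dict: "clock": time; "joint_pos": joint angles; "dq": joint speeds; "effort": joint torques, N m; "tcp_pos": TCP position; "eef_rot": TCP orientation; "wrist_force": force on the tool from outside, world axes, zero at the start; "ft_torque": the same for the moment, N m; "gripper_width": finger opening in m; "grip_force": force on a finger pad.
Only numpy, scipy, OpenCV 4.12 (cv2) and the standard library are available. Lean on these libraries where they do the work, as an engineer would, in place of code of your own. Each camera call takes 0.05 s, during which the arm holds its last target. There are 200 camera calls.

## Working session

There is one attempt and no reset: what is moved stays moved. The work goes in short steps, Python scripts to look and compute and a shell command to move; the robot and the scene stay as the last step left them, time stands still between calls to the robot, and variables do not carry over. Pictures are saved under pics/ and viewed, at most 14 in all, crops included, and the job is handed in when it is done.

```bash
ls; mkdir -p pics; cat > h.py <<'E'
from plant import *
import numpy as np, cv2
def grab(n,f):
    c=capture(n); cv2.imwrite('pics/'+f+'.png',c['pixels']); np.savez('/tmp/'+f+'.npz',**{k:np.asarray(v) for k,v in c.items()}); return c
def world(c):
    h,w=c['depth'].shape; u,v=np.meshgrid(np.arange(w),np.arange(h)); d=c['depth']
    P=np.stack([(u-c['cx'])/c['fx']*d,(v-c['cy'])/c['fy']*d,d],-1); T=np.asarray(c['T'])
    return P@T[:3,:3].T+T[:3,3]
def ray(c,u,v,z):
    T=np.asarray(c['T']); r=T[:3,:3]@np.array([(u-c['cx'])/c['fx'],(v-c['cy'])/c['fy'],1]); o=T[:3,3]
    return o+r*(z-o[2])/r[2]
E
python3 - <<'E'
from h import *
for n in('top','side'):
    c=grab(n,n+'0'); print(n,c['fx'],c['cx'],np.round(c['T'],3).tolist())
print(state())
E
```

```text
pics
top 461.15336944166876 259.55069575151936 [[0.015, -0.998, 0.066, 0.464], [-1.0, -0.015, -0.009, 0.007], [0.01, -0.066, -0.998, 1.553], [0.0, 0.0, 0.0, 1.0]]
side 491.61901488602314 250.7662265211076 [[0.912, -0.221, 0.346, 0.068], [-0.41, -0.443, 0.797, -1.173], [-0.023, -0.869, -0.495, 0.789], [0.0, 0.0, 0.0, 1.0]]
{'clock': 0.1, 'joint_pos': array([ 1.24291636e+00,  8.79119254e-02,  1.37212921e+00,  2.19805366e-06,
        1.68359219e+00, -1.03074808e-01]), 'dq': array([ 0.0001472 , -0.00050356, -0.00270197, -0.00170753,  0.00088524,
        0.00010879]), 'effort': array([ 2.37190092e-03, -3.53019547e+01, -3.14216316e+01, -1.57240001e-04,
        8.06828291e-03, -6.86440558e-06]), 'tcp_pos': array([0.12244843, 0.53573393, 0.23022609]), 'eef_rot': array([-3.13956304e+00, -2.12142066e-04,  2.91678752e+00]), 'wrist_force': array([-0.15609224,  0.02533805, -0.01010738]), 'ft_torque': array([-0.03155171, -0.02352397,  0.02069722]), 'grip_force': 0.0, 'gripper_width': 0.08556578746762748}
```

View pics/top0.png

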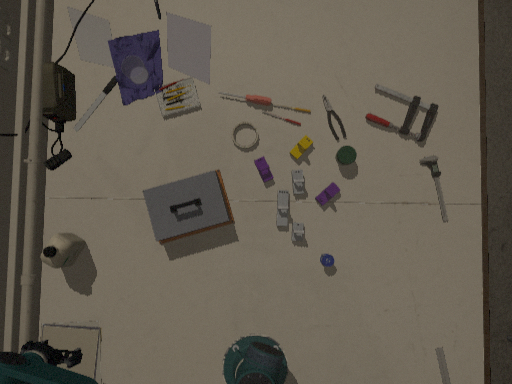

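View pics/side0.png

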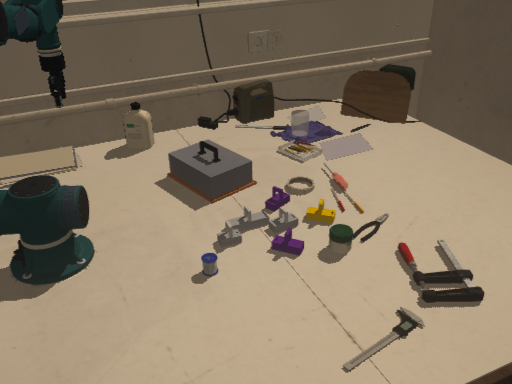

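The top view shows the cover at (188,205) with its handle at (186,207). The grey blocks are at (298,181), (283,208) and (298,232). Decoys are purple at (264,168) and (328,193), and yellow at (302,148). Next I'll measure.

```bash
cat >> h.py <<'E'
def comps(W,m,amin=8):
    n,L,S,C=cv2.connectedComponentsWithStats(m.astype(np.uint8)); out=[]
    for i in range(1,n):
        if S[i,4]>=amin: out.append((L==i,S[i,4],C[i]))
    return out
def rect(P):
    (c,s,a)=cv2.minAreaRect((P[:,:2]*1000).astype(np.float32)); 
    if s[0]<s[1]: s=s[::-1]; a+=90
    return np.round(c,1),np.round(s,1),round((a+90)%180-90,1)
E
python3 - <<'E'
from h import *
for n in('top0','side0'):
    c=dict(np.load(f'/tmp/{n}.npz')); W=world(c); Z=W[...,2]; X=W[...,0];Y=W[...,1]
    roi=(X>0.25)&(X<0.75)&(Y>-.35)&(Y<.45)
    print(n,'bench',np.median(Z[roi]),np.std(Z[roi&(Z<.012)]))
    for lo,hi,l in((.012,.04,'body'),(.045,.07,'tops'),(.07,.095,'cover'),(.1,.14,'handle')):
        for m,a,cc in comps(W,roi&(Z>lo)&(Z<hi)):
            print(l,a,np.round(cc),rect(W[m]),'z',np.round(np.median(Z[m]),4),'bgr',np.median(c['pixels'][m],0))
E
```

```text
top0 bench 0.0011780602840708587 0.003585958083079834
body 48 [244. 145.] (array([735.8,  45.6]), array([77.4, 23.8]), -88.7) z 0.0154 bgr [78.  93.  99.5]
body 189 [300. 149.] (array([ 728.1, -144.4]), array([80.7, 35.5]), -43.9) z 0.0236 bgr [ 19. 104. 126.]
body 25 [339. 161.] (array([ 684.7, -274.3]), array([50., 16.]), 43.2) z 0.0206 bgr [47. 58. 60.]
body 104 [260. 163.] (array([672.3,  -9.3]), array([36., 36.]), -64.3) z 0.0231 bgr [78. 40. 69.]
body 126 [266. 175.] (array([632.6, -27.9]), array([37.6, 36. ]), 24.9) z 0.0248 bgr [55. 37. 57.]
body 232 [297. 182.] (array([ 612.1, -133.5]), array([80.1, 35.7]), 5.6) z 0.0236 bgr [89. 94. 97.]
body 226 [327. 194.] (array([ 573.2, -233.5]), array([80.7, 35.6]), -47.4) z 0.0241 bgr [77. 41. 69.]
body 361 [282. 208.] (array([523.5, -83.3]), array([119.9,  36.1]), -1.8) z 0.0237 bgr [ 93.  97. 100.]
body 168 [297. 231.] (array([ 446.3, -134.7]), array([56.9, 36.7]), -0.3) z 0.0237 bgr [88.  93.5 96. ]
tops 36 [302. 145.] (array([ 729.2, -143.4]), array([32.4, 10.3]), 48.1) z 0.0578 bgr [ 18.5  98.  116. ]
tops 286 [346. 155.] (array(
[... 2092 characters left out ...]
rray([525.7, -85.9]), array([37.7, 10.3]), 85.7) z 0.0545 bgr [ 87.5 100.  110.5]
tops 50 [283. 211.] (array([ 614.2, -134.2]), array([42.6, 12.9]), -88.4) z 0.0529 bgr [ 81.5  92.  101.5]
tops 45 [228. 225.] (array([ 448. , -135.7]), array([37.6,  9.9]), 86.3) z 0.054 bgr [ 95. 110. 124.]
tops 314 [340. 232.] (array([ 702.4, -292.7]), array([64.4, 59.5]), 56.6) z 0.0538 bgr [39. 59. 41.]
tops 51 [287. 232.] (array([ 575.7, -236.6]), array([38. , 10.6]), 43.1) z 0.0547 bgr [90. 42. 87.]
cover 1733 [209. 160.] (array([527.7, 226.5]), array([248.1, 175.8]), -73.6) z 0.0814 bgr [ 90.  95. 102.]
handle 119 [208. 148.] (array([525.9, 222.6]), array([92.4, 16.9]), -70.9) z 0.1196 bgr [21. 24. 27.]
```

```bash
cat > go.py <<'E'
# prints the shift/turn fractions from the measured pose to x y z(m) and tool-y heading (deg, mod 180)
import sys
from h import *
from scipy.spatial.transform import Rotation as Ro
s=state(); R=Ro.from_euler('xyz',s['eef_rot']).as_matrix()
x,y,z,a=map(float,sys.argv[1:5])
d=R.T@(np.array([x,y,z])-s['tcp_pos'])
h=np.degrees(np.arctan2(R[1,1],R[0,1])); t=-(a-h); t=(t+90)%180-90
print('shift',np.round(d/.5,4),'turn',round(t/180,4),'j',np.round(s['joint_pos'],2))
E
python3 go.py .5245 .229 .19 16.8; python3 go.py .5245 .229 .19 16.8
```

```text
shift [-0.9206 -0.4186  0.0811] turn 0.3351 j [ 1.24  0.09  1.37  0.    1.68 -0.1 ]
shift [-0.9206 -0.4186  0.0811] turn 0.3351 j [ 1.24  0.09  1.37  0.    1.68 -0.1 ]
```

```bash
python3 -m inch '[[[-0.2,-0.09,0],0.08],[[-0.5,-0.22,0],0.2],[[-0.7,-0.32,0.04],0.3],[[-0.9206,-0.4186,0.0811],0.3351],[[-0.9206,-0.4186,0.0811],0.3351],[[-0.9206,-0.4186,0.0811],0.3351],[[-0.9206,-0.4186,0.0811],0.3351],[[-0.9206,-0.4186,0.0811],0.3351],[[-0.9206,-0.4186,0.0811],0.3351],[[-0.9206,-0.4186,0.0811],0.3351]]' -1 60; python3 -m inch '[[[0,0,0],0],[[0,0,0],0],[[0,0,0],0]]';python3 go.py .5245 .229 .102 16.8
```

```text
clock: 1.1
tcp_pos: [0.5197, 0.2326, 0.1908]
eef_rot: [-3.141, -0.0, 1.864]
wrist_force: [0.9, 0.2, 1.1]
gripper_width: 0.0853
grip_force: 0.0
clock: 1.4
tcp_pos: [0.5179, 0.2347, 0.1913]
eef_rot: [-3.141, -0.001, 1.865]
wrist_force: [-0.4, 0.2, 0.6]
gripper_width: 0.0856
grip_force: 0.0
shift [-0.0149  0.0095  0.1786] turn 0.0002 j [0.33 0.14 1.39 0.   1.61 0.03]
```

```bash
python3 -m inch '[[[-0.015,0.0095,0.05],0],[[-0.015,0.0095,0.05],0],[[-0.015,0.0095,0.05],0],[[-0.015,0.0095,0.05],0]]'; python3 go.py .5245 .229 .102 16.8; python3 - <<'E'
from h import *
c=grab('top','t1'); d=grab('side','s1')
a=c['pixels'][160:250,130:240]; b=d['pixels'][90:200,150:270]
cv2.imwrite('pics/m1.png',np.hstack([cv2.resize(a,(390,400),interpolation=cv2.INTER_CUBIC),cv2.resize(b,(400,400),interpolation=cv2.INTER_CUBIC)]))
E
```

```text
clock: 1.8
tcp_pos: [0.525, 0.2294, 0.1678]
eef_rot: [3.14, -0.0, 1.865]
wrist_force: [0.4, -0.2, 0.2]
gripper_width: 0.0854
grip_force: 0.0
shift [-0.0005 -0.0014  0.1317] turn 0.0005 j [0.31 0.16 1.42 0.   1.56 0.02]
```

View pics/m1.png

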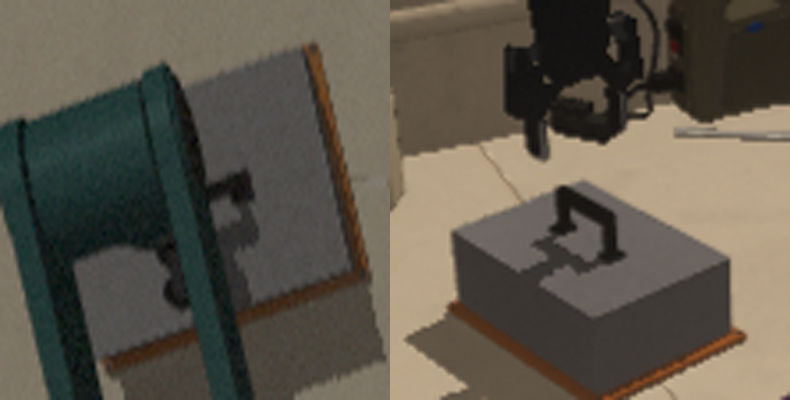

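The crops show the gripper above the handle: the left fingertip is at about side px (195,132), and the handle is intact at (208,148). I'll check the projected finger positions against this.

```bash
cat >> h.py <<'E'
def proj(c,p):
    T=np.asarray(c['T']); q=T[:3,:3].T@(np.asarray(p)-T[:3,3]); return np.round([c['cx']+c['fx']*q[0]/q[2],c['cy']+c['fy']*q[1]/q[2]],1)
E
python3 - <<'E'
from h import *
d=dict(np.load('/tmp/s1.npz')); a=np.radians(16.8); u=np.array([np.cos(a),np.sin(a),0])
for s in(-.05,-.043,0,.043,.05): print(s,proj(d,np.array([.525,.2294,.168+.013])+s*u))
W=world(d); X,Y,Z=np.moveaxis(W,-1,0)
m=(Z>.15)&(Z<.22)&(abs(X-.525)<.12)&(abs(Y-.23)<.12)
for k,A,cc in comps(W,m): print(A,cc,W[k].min(0),W[k].max(0))
E
```

```text
-0.05 [192.9 132.9]
-0.043 [194.8 132.3]
0 [205.7 128.6]
0.043 [216.4 125.1]
0.05 [218.1 124.5]
72 [217.36111111 119.52777778] [0.5620697 0.2270751 0.1794867] [0.57851977 0.25468295 0.21940866]
73 [193.36986301 127.82191781] [0.46962598 0.19982741 0.17852543] [0.48770722 0.22079187 0.2191961 ]
```

The fingers are where I predicted. Descend and grip.

```bash
python3 -m inch '[[[0,0,0.06],0],[[0,-0.001,0.1],0],[[0,-0.001,0.132],0],[[0,-0.001,0.132],0],[[0,-0.001,0.132],0]]'; python3 -m inch '[[[0,0,0],0],[[0,0,0],0],[[0,0,0],0],[[0,0,0],0],[[0,0,0],0],[[0,0,0],0],[[0,0,0],0],[[0,0,0],0]]' 1 80; python3 -m inch '[[[0,0,-0.02],0],[[0,0,-0.04],0],[[0,0,-0.06],0],[[0,0,-0.08],0],[[0,0,-0.1],0],[[0,0,-0.12],0],[[0,0,-0.14],0],[[0,0,-0.16],0],[[0,0,-0.18],0],[[0,0,-0.2],0]]'; python3 go.py .22 .40 .20 16.8
```

```text
clock: 2.4
tcp_pos: [0.5251, 0.2285, 0.1014]
eef_rot: [3.141, -0.0, 1.864]
wrist_force: [0.2, 0.2, 2.1]
gripper_width: 0.0859
grip_force: 0.0
clock: 3.2
tcp_pos: [0.5253, 0.2284, 0.1012]
eef_rot: [3.14, -0.0, 1.864]
wrist_force: [0.1, 0.1, 3.9]
gripper_width: 0.0106
grip_force: 78.8
clock: 4.2
tcp_pos: [0.5248, 0.2282, 0.2014]
eef_rot: [3.142, -0.0, 1.864]
wrist_force: [0.6, 0.4, -3.6]
gripper_width: 0.0109
grip_force: 54.9
shift [ 0.5051 -0.4843  0.0028] turn 0.0 j [0.31 0.14 1.37 0.   1.63 0.02]
```

```bash
python3 -m inch '[[[0.05,-0.048,0],0],[[0.1,-0.096,0],0],[[0.15,-0.144,0],0],[[0.2,-0.19,0],0],[[0.25,-0.24,0],0],[[0.3,-0.29,0],0],[[0.35,-0.335,0],0],[[0.4,-0.38,0],0],[[0.45,-0.43,0],0],[[0.48,-0.46,0],0]]' 1 100; python3 -m inch '[[[0.01,-0.01,0],0],[[0.02,-0.02,0],0],[[0.02,-0.02,0],0],[[0.02,-0.02,0],0]]'; python3 go.py .22 .40 .0935 16.8
```

```text
clock: 5.2
tcp_pos: [0.2331, 0.3924, 0.2013]
eef_rot: [-3.141, -0.001, 1.866]
wrist_force: [0.4, 0.4, -2.5]
gripper_width: 0.0101
grip_force: 98.5
clock: 5.6
tcp_pos: [0.2235, 0.3979, 0.2006]
eef_rot: [3.141, 0.0, 1.863]
wrist_force: [-0.5, 0.6, -2.8]
gripper_width: 0.01
grip_force: 98.5
shift [ 0.0062 -0.0056  0.2142] turn -0.0003 j [ 0.94 -0.12  1.63 -0.    1.63  0.64]
```

```bash
python3 -m inch '[[[0,0,0.03],0],[[0,0,0.06],0],[[0,0,0.09],0],[[0,0,0.12],0],[[0,0,0.15],0],[[0,0,0.18],0],[[0,0,0.2],0],[[0,0,0.205],0],[[0,0,0.205],0]]'; python3 -m inch '[[[0,0,0.004],0],[[0,0,0.009],0],[[0,0,0.009],0]]';
```

```text
clock: 6.5
tcp_pos: [0.2232, 0.398, 0.0979]
eef_rot: [-3.141, 0.0, 1.863]
wrist_force: [0.2, 0.9, -3.0]
gripper_width: 0.0106
grip_force: 98.5
clock: 6.8
tcp_pos: [0.2228, 0.3983, 0.0937]
eef_rot: [3.141, -0.0, 1.864]
wrist_force: [0.3, 0.4, -3.6]
gripper_width: 0.0104
grip_force: 98.6
```

```bash
python3 - <<'E'
from h import *
d=grab('side','s2'); cv2.imwrite('pics/m2.png',cv2.resize(d['pixels'][60:240,0:240],(800,600),interpolation=cv2.INTER_CUBIC)); print(state()['wrist_force'],state()['tcp_pos'])
E
```

```text
[ 0.6274811  -0.40845051 -3.62242176] [0.22281705 0.39829728 0.09376737]
```

View pics/m2.png

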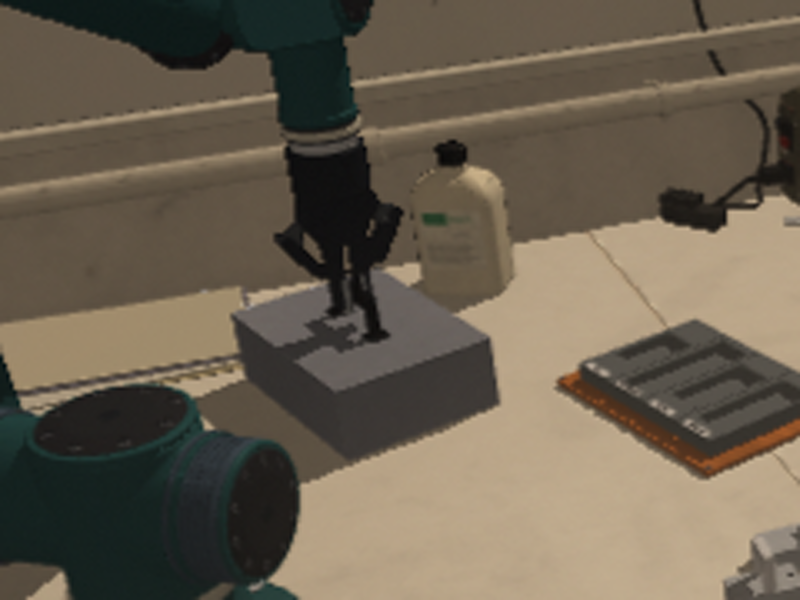

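The cover hangs level just above the bench, at crop (370,370), and the trays are now exposed. I'll lower until it makes contact.

```bash
python3 -m inch '[[[0,0,0.001],0],[[0,0,0.003],0],[[0,0,0.003],0]]'; python3 -m inch '[[[0,0,0.003],0],[[0,0,0.003],0],[[0,0,0.003],0]]'
```

```text
clock: 7.15
tcp_pos: [0.2229, 0.3984, 0.0932]
eef_rot: [3.141, -0.001, 1.864]
wrist_force: [-1.7, -2.9, 4.2]
gripper_width: 0.0104
grip_force: 99.6
clock: 7.45
tcp_pos: [0.2229, 0.3984, 0.0932]
eef_rot: [3.14, -0.001, 1.864]
wrist_force: [-3.3, -5.4, 11.3]
gripper_width: 0.0099
grip_force: 100.7
```

Contact. Release, go up, and look at the slots.

```bash
python3 -m inch '[[[0,0,-0.003],0],[[0,0,-0.003],0],[[0,0,-0.003],0],[[0,0,-0.003],0],[[0,0,-0.003],0],[[0,0,-0.003],0]]' -1; python3 -m inch '[[[0,0,-0.05],0],[[0,0,-0.1],0],[[0,0,-0.15],0],[[0,0,-0.2],0],[[0,0,-0.25],0],[[0,0,-0.3],0],[[0,0,-0.3],0]]'; python3 - <<'E'
from h import *
c=grab('top','t3'); d=grab('side','s3')
cv2.imwrite('pics/m3.png',np.hstack([cv2.resize(c['pixels'][160:250,130:240],(400,330),interpolation=cv2.INTER_CUBIC),cv2.resize(d['pixels'][150:210,160:260],(400,330),interpolation=cv2.INTER_CUBIC)]))
W=world(c); X,Y,Z=np.moveaxis(W,-1,0)
roi=(X>0.05)&(X<0.75)&(Y>-.35)&(Y<.6)
a=np.radians(16.8);C=np.array([.5245,.229])
U=(X-C[0])*np.cos(a)+(Y-C[1])*np.sin(a); V=-(X-C[0])*np.sin(a)+(Y-C[1])*np.cos(a)
m=(Z>.0215)&(abs(U)<.1)&(abs(V)<.14); print('trays',rect(W[m]))
m=(Z>.002)&(Z<.013)&(abs(U)<.11)&(abs(V)<.15); print('board',rect(W[m]))
m=(Z<.0195)&(abs(U)<.07)&(abs(V)<.11)
for k,A,cc in comps(W,m,15): print('slot',A,rect(W[k]),np.median(Z[k]),'UV',np.round([U[k].mean(),V[k].mean()],4))
for k,A,cc in comps(W,roi&(Z>.045)&(Z<.07),15): print('top',A,rect(W[k]))
for k,A,cc in comps(W,roi&(Z>.07)&(Z<.09),500): print('cover',A,rect(W[k]),np.median(Z[k]))
E
```

```text
clock: 8.05
tcp_pos: [0.2228, 0.3982, 0.0919]
eef_rot: [-3.141, 0.0, 1.864]
wrist_force: [-0.5, -0.0, 0.1]
gripper_width: 0.0851
grip_force: 0.0
clock: 8.75
tcp_pos: [0.2239, 0.3998, 0.2463]
eef_rot: [3.135, -0.005, 1.864]
wrist_force: [0.8, 0.0, 0.3]
gripper_width: 0.0856
grip_force: 0.0
trays (array([524.5, 227.6]), array([222.5, 150.3]), -72.9)
board (array([524.3, 229.2]), array([299.5, 219.7]), -73.2)
slot 378 (array([548.7, 146.4]), array([110. ,  44.5]), 17.4) 0.013959891786065937 UV [-0.0001 -0.085 ]
slot 468 (array([520. , 256.5]), array([133.9,  44.5]), 18.9) 0.013975103261368416 UV [0.0005 0.0278]
slot 306 (array([534.4, 198.3]), array([87.1, 51.7]), 13.6) 0.013644242379848404 UV [ 0.0001 -0.0287]
slot 236 (array([500.3, 305.4]), array([67.9, 48.7]), 17.0) 0.01407759211273385 UV [0.0001 0.0837]
top 36 (array([ 729.2, -143.6]), array([32.5,  9.5]), 48.0)
top 285 (array([ 699.6, -290.6]), array([61.5, 58. ]), -44.4)
top 34 (array([651.6, -18.5]), array([33.3,  9.4]), -65.9)
top 33 (array([ 611.9, -133.5]), array([30.3,  9.6]), -86.6)
top 38 (array([ 573., -233.]), array([32.4, 10. ]), 42.5)
top 37 (array([523.8, -83.9]), array([33., 10.]), -89.3)
top 35 (array([ 446.6, -133.6]), array([32. ,  9.6]), -89.9)
top 82 (array([379.9, 583.7]), array([82.8, 31.4]), -0.6)
top 31 (array([308.2, 301.8]), array([55.6,  5.1]), 16.4)
top 59 (array([226. , 275.5]), array([105.4,   4.4]), 15.4)
top 33 (array([57.2, 19. ]), array([33.8,  5.1]), -71.4)
cover 3071 (array([220.4, 398.6]), array([241.4, 168. ]), -73.2) 0.07604133903665922
```

View pics/m3.png

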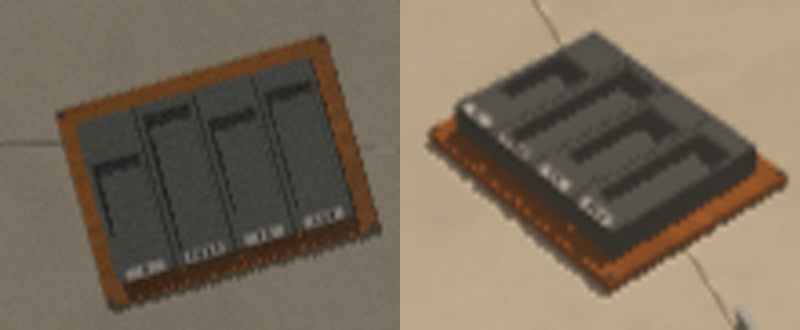

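The trays sit at V = -84 (100), -28 (80), +28 (120) and +84 (60), and the dot labels agree. The cover is flat on the bench, with its top at 76 mm. Block 100 is absent. Block 120 goes first.

```bash
python3 go.py .5237 -.0839 .16 -1.5
```

```text
shift [-1.0973  0.297   0.1639] turn 0.1017 j [ 0.94 -0.13  1.56 -0.    1.71  0.64]
```

```bash
python3 -m inch '[[[-0.1,0.03,0],0.02],[[-0.2,0.06,0],0.04],[[-0.3,0.09,0],0.06],[[-0.4,0.12,0],0.08],[[-0.5,0.15,0],0.1],[[-0.6,0.17,0.02],0.1],[[-0.7,0.2,0.04],0.1],[[-0.8,0.23,0.08],0.1],[[-0.9,0.25,0.12],0.1],[[-0.95,0.265,0.15],0.1017]]'; python3 go.py .5237 -.0839 .13 -1.5
```

```text
clock: 9.85
tcp_pos: [0.484, -0.0155, 0.1676]
eef_rot: [-3.14, -0.0, 1.544]
wrist_force: [0.4, 1.1, 2.0]
gripper_width: 0.0855
grip_force: 0.0
shift [-0.1347  0.0832  0.075 ] turn -0.0003 j [-0.15 -0.04  1.62  0.    1.56 -0.12]
```

```bash
python3 -m inch '[[[-0.07,0.045,0.04],0],[[-0.1347,0.0832,0.075],0],[[-0.1347,0.0832,0.075],0],[[-0.1347,0.0832,0.075],0],[[-0.1347,0.0832,0.075],0]]'; python3 go.py .5239 -.0839 .033 -1.5
```

```text
clock: 10.35
tcp_pos: [0.5232, -0.081, 0.1318]
eef_rot: [-3.141, -0.001, 1.545]
wrist_force: [0.4, 1.1, 0.2]
gripper_width: 0.0856
grip_force: 0.0
shift [-0.0059  0.0017  0.1976] turn 0.0002 j [-0.26  0.08  1.57  0.    1.49 -0.24]
```

```bash
python3 -m inch '[[[-0.003,0.001,0.06],0],[[-0.003,0.001,0.12],0],[[-0.003,0.001,0.12],0],[[-0.003,0.001,0.12],0]]'; python3 go.py .5239 -.0839 .033 -1.5;python3 - <<'E'
from h import *
c=capture('top'); W=world(c); X,Y,Z=np.moveaxis(W,-1,0)
d=grab('side','s4'); cv2.imwrite('pics/m4.png',cv2.resize(d['pixels'][140:260,190:350],(800,600),interpolation=cv2.INTER_CUBIC))
E
```

```text
clock: 10.75
tcp_pos: [0.5241, -0.0824, 0.0729]
eef_rot: [3.141, -0.0, 1.546]
wrist_force: [0.9, -0.1, 0.2]
gripper_width: 0.0856
grip_force: 0.0
shift [-0.0031 -0.0004  0.0799] turn 0.0005 j [-0.26  0.13  1.64  0.    1.37 -0.24]
```

View pics/m4.png

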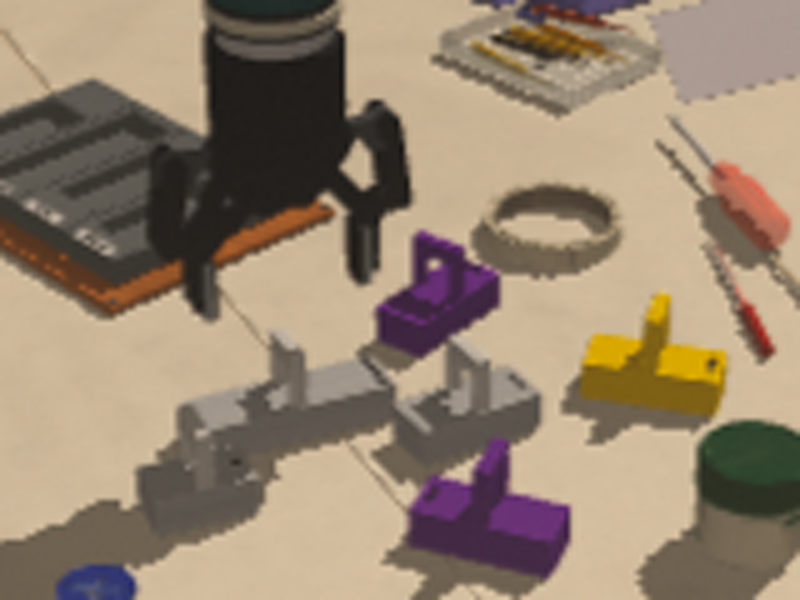

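The gripper is centred over the long block's handle (crop 288,370), with both fingers clear of the neighbouring blocks. Descend, grip and lift.

```bash
python3 -m inch '[[[-0.003,0,0.04],0],[[-0.003,0,0.07],0],[[-0.003,0,0.0799],0],[[-0.003,0,0.0799],0],[[-0.003,0,0.0799],0]]'; python3 -m inch '[[[0,0,0],0],[[0,0,0],0],[[0,0,0],0],[[0,0,0],0],[[0,0,0],0],[[0,0,0],0],[[0,0,0],0],[[0,0,0],0]]' 1 90; python3 -m inch '[[[0,0,-0.04],0],[[0,0,-0.1],0],[[0,0,-0.16],0],[[0,0,-0.2],0],[[0,0,-0.24],0],[[0,0,-0.24],0]]'; python3 go.py .5168 .2553 .14 16.9
```

```text
clock: 11.35
tcp_pos: [0.5254, -0.0851, 0.0338]
eef_rot: [3.139, 0.001, 1.545]
wrist_force: [1.0, -0.7, 0.3]
gripper_width: 0.0857
grip_force: 0.0
clock: 12.15
tcp_pos: [0.5246, -0.085, 0.0326]
eef_rot: [3.141, 0.0, 1.545]
wrist_force: [1.1, 0.1, 1.4]
gripper_width: 0.0083
grip_force: 88.3
clock: 12.75
tcp_pos: [0.5256, -0.0853, 0.1547]
eef_rot: [3.137, 0.001, 1.545]
wrist_force: [0.4, -0.4, -1.7]
gripper_width: 0.0082
grip_force: 88.2
shift [ 0.6805 -0.0357  0.0285] turn -0.1022 j [-0.27  0.07  1.54  0.    1.53 -0.24]
```

```bash
python3 -m inch '[[[0.07,-0.004,0],-0.02],[[0.15,-0.008,0],-0.04],[[0.23,-0.012,0],-0.06],[[0.31,-0.016,0],-0.08],[[0.39,-0.02,0],-0.1],[[0.47,-0.025,0],-0.1022],[[0.55,-0.03,0.01],-0.1022],[[0.62,-0.033,0.02],-0.1022],[[0.66,-0.035,0.025],-0.1022],[[0.6805,-0.0357,0.0285],-0.1022]]'; python3 -m inch '[[[0,0,0],0],[[0,0,0],0],[[0,0,0],0]]';python3 go.py .5171 .2546 .14 16.9
```

```text
clock: 13.75
tcp_pos: [0.5137, 0.2572, 0.135]
eef_rot: [-3.137, -0.0, 1.868]
wrist_force: [-0.6, -0.1, -3.1]
gripper_width: 0.0082
grip_force: 88.1
clock: 14.05
tcp_pos: [0.5156, 0.2544, 0.1379]
eef_rot: [-3.141, 0.001, 1.864]
wrist_force: [-0.1, -0.1, -1.2]
gripper_width: 0.0081
grip_force: 88.1
shift [-0.0004  0.003  -0.0041] turn -0.0006 j [ 0.36  0.18  1.45 -0.    1.51  0.07]
```

```bash
python3 -m inch '[[[0,0.003,0.04],0],[[0,0.003,0.08],0],[[0,0.003,0.12],0],[[0,0.003,0.14],0],[[0,0.003,0.14],0],[[0,0.003,0.14],0]]';python3 go.py .5171 .2546 .047 16.9; python3 - <<'E'
from h import *
d=grab('side','s5');c=grab('top','t5'); cv2.imwrite('pics/m5.png',np.hstack([cv2.resize(d['pixels'][130:220,150:270],(400,300),interpolation=cv2.INTER_CUBIC),cv2.resize(c['pixels'][160:250,130:250],(400,300),interpolation=cv2.INTER_CUBIC)]))
C=np.array([.5246,.2285]);a=np.radians(16.9)
for im in(c,d):
    W=world(im);X,Y,Z=np.moveaxis(W,-1,0)
    m=(Z>.05)&(Z<.063)&(abs(X-.517)<.08)&(abs(Y-.255)<.05)&(im['pixels'].min(-1)>60)
    for k,A,cc in comps(W,m,20): print(A,rect(W[k]),Z[k].mean())
E
```

```text
clock: 14.65
tcp_pos: [0.5174, 0.2558, 0.0689]
eef_rot: [3.14, -0.0, 1.865]
wrist_force: [-0.3, -0.3, -1.6]
gripper_width: 0.008
grip_force: 88.1
shift [-0.0021 -0.0014  0.0438] turn -0.0003 j [0.36 0.23 1.53 0.   1.37 0.07]
217 (array([517. , 253.5]), array([124.7,  44.5]), 19.6) 0.056705852331625534
```

View pics/m5.png

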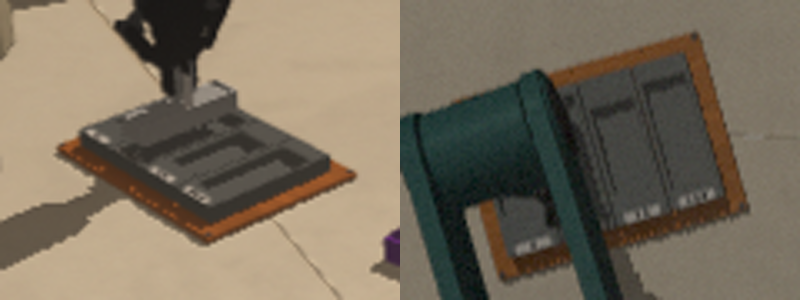

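The block is above its second tray, in line with the slot. I'll insert it.

```bash
python3 -m inch '[[[-0.002,-0.001,0.01],0],[[-0.002,-0.001,0.02],0],[[-0.002,-0.001,0.028],0],[[-0.002,-0.001,0.034],0],[[-0.002,-0.001,0.04],0],[[-0.002,-0.001,0.04],0],[[-0.002,-0.001,0.04],0]]';python3 go.py .5171 .2546 .0466 16.9
```

```text
clock: 15.45
tcp_pos: [0.5166, 0.255, 0.0479]
eef_rot: [-3.141, -0.0, 1.866]
wrist_force: [0.1, -0.6, -3.1]
gripper_width: 0.0083
grip_force: 88.2
shift [-0.0012  0.0007  0.0027] turn -0.0 j [0.36 0.25 1.56 0.   1.33 0.07]
```

```bash
python3 -m inch '[[[0,0,0.003],0],[[0,0,0.003],0]]'; python3 -m inch '[[[0,0,0.003],0],[[0,0,0.003],0],[[0,0,0.003],0],[[0,0,0.003],0],[[0,0,0.003],0],[[0,0,0.003],0]]' -1;  python3 -m inch '[[[0,0,-0.05],0],[[0,0,-0.1],0],[[0,0,-0.15],0],[[0,0,-0.2],0],[[0,0,-0.2],0]]'; python3 go.py .6119 -.1334 .13 5
```

```text
clock: 15.65
tcp_pos: [0.5168, 0.2551, 0.0467]
eef_rot: [3.141, -0.0, 1.866]
wrist_force: [-0.3, -0.2, -2.8]
gripper_width: 0.0082
grip_force: 88.2
clock: 16.25
tcp_pos: [0.5167, 0.255, 0.0452]
eef_rot: [3.141, -0.0, 1.866]
wrist_force: [-0.4, 0.5, -0.1]
gripper_width: 0.0856
grip_force: 0.0
clock: 16.75
tcp_pos: [0.5191, 0.2559, 0.15]
eef_rot: [3.132, -0.001, 1.866]
wrist_force: [-0.3, 0.6, 0.8]
gripper_width: 0.085
grip_force: 0.0
shift [-0.7991 -0.049   0.039 ] turn 0.0661 j [0.36 0.17 1.44 0.   1.52 0.07]
```

```bash
python3 -m inch '[[[-0.08,-0.005,0],0.01],[[-0.17,-0.01,0],0.02],[[-0.26,-0.015,0],0.03],[[-0.35,-0.02,0],0.04],[[-0.44,-0.027,0],0.05],[[-0.52,-0.032,0],0.06],[[-0.56,-0.035,0],0.066],[[-0.6,-0.037,0],0.066],[[-0.6,-0.037,0],0.066]]'; cat > m.py <<'E'
from h import *
for n in('top','side'):
    c=grab(n,n+'_l'); W=world(c); X,Y,Z=np.moveaxis(W,-1,0); px=c['pixels'].astype(int)
    roi=(X>0.35)&(X<0.75)&(Y>-.3)&(Y<.4)&(px.min(-1)>55)&(px.max(-1)-px.min(-1)<45)
    for lo,hi,l in((.013,.042,'body'),(.046,.066,'handle'),(.066,.08,'handle-home')):
        for k,A,cc in comps(W,roi&(Z>lo)&(Z<hi),15): print(n,l,A,rect(W[k]),round(float(np.median(Z[k])),4))
E
python3 m.py; python3 go.py .6119 -.1334 .13 5
```

```text
clock: 17.65
tcp_pos: [0.5859, -0.0398, 0.1435]
eef_rot: [-3.14, 0.0, 1.655]
wrist_force: [-0.3, 0.6, 0.3]
gripper_width: 0.0853
grip_force: 0.0
top body 28 (array([734.5,  63.5]), array([48.5, 12.3]), 64.6) 0.0156
top body 15 (array([735.8,  20.7]), array([26.9,  7.2]), -44.0) 0.0153
top body 2114 (array([525.2, 228.2]), array([222.1, 151.4]), -73.1) 0.0252
top body 42 (array([ 590.8, -143.7]), array([33.7, 17. ]), 0.4) 0.0233
top body 82 (array([ 462.9, -136.1]), array([34.8, 23.2]), -89.1) 0.0241
top body 76 (array([ 429.8, -133.4]), array([34.1, 23.2]), -89.5) 0.0244
top handle 35 (array([ 446.7, -133.1]), array([32.7,  9.7]), -89.6) 0.0578
top handle-home 32 (array([513.4, 256.4]), array([31.8,  9.3]), -73.4) 0.0728
side body 964 (array([526.5, 227.3]), array([233.2, 156.7]), -73.5) 0.0242
side body 280 (array([ 614.1, -136.4]), array([83.6, 41.8]), 3.1) 0.0219
side body 234 (array([ 448.9, -136.1]), array([61.5, 43.4]), -2.5) 0.0217
side body 28 (array([ 675.3, -290.3]), array([19.3,  5.9]), 87.8) 0.0244
side body 66 (array([ 363.5, -247. ]), array([25.2, 10. ]), 20.5) 0.0249
side handle 34 (array([514.5, 252.2]), array([40.9, 13.8]), -66.6) 0.0575
side handle 45 (array([ 614. , -136.7]), array([34.2, 10.8]), -84.7) 0.0546
side handle 45 (array([ 448. , -138.6]), array([33.9, 10.3]), 86.2) 0.0546
side handle-home 19 (array([516.1, 254.1]), array([36.4, 10.8]), -74.3) 0.0686
shift [-0.1963  0.0359  0.0275] turn -0.0002 j [-0.16  0.2   1.42  0.    1.53 -0.25]
```

```bash
python3 -m inch '[[[-0.1,0.018,0],0],[[-0.17,0.034,0],0],[[-0.199,0.038,0.03],0],[[-0.199,0.038,0.06],0],[[-0.199,0.038,0.1],0],[[-0.199,0.038,0.14],0],[[-0.199,0.038,0.14],0],[[-0.199,0.038,0.14],0]]'; python3 go.py .6128 -.1338 .033 5; python3 -m inch '[[[0,0,0],0],[[0,0,0],0]]'; python3 go.py .6128 -.1338 .033 5
```

```text
clock: 18.55
tcp_pos: [0.6127, -0.1327, 0.0737]
eef_rot: [-3.139, -0.002, 1.66]
wrist_force: [0.4, 0.7, 1.1]
gripper_width: 0.085
grip_force: 0.0
shift [-0.0023  0.0003  0.0813] turn 0.0007 j [-0.3   0.34  1.39  0.    1.42 -0.39]
clock: 18.75
tcp_pos: [0.6145, -0.1345, 0.0766]
eef_rot: [3.139, 0.001, 1.659]
wrist_force: [0.0, -0.1, 0.1]
gripper_width: 0.0855
grip_force: 0.0
shift [ 0.0017 -0.0036  0.0872] turn 0.0003 j [-0.31  0.33  1.39  0.    1.42 -0.39]
```

```bash
python3 -m inch '[[[0.001,-0.003,0.04],0],[[0.001,-0.003,0.075],0],[[0.001,-0.003,0.087],0],[[0.001,-0.003,0.087],0],[[0.001,-0.003,0.087],0]]'; python3 -m inch '[[[0,0,0],0],[[0,0,0],0],[[0,0,0],0],[[0,0,0],0],[[0,0,0],0],[[0,0,0],0],[[0,0,0],0],[[0,0,0],0]]' 1 90; python3 -m inch '[[[0,0,-0.04],0],[[0,0,-0.1],0],[[0,0,-0.16],0],[[0,0,-0.2],0],[[0,0,-0.24],0],[[0,0,-0.24],0]]'; python3 go.py .5341 .2020 .14 16.9
```

```text
clock: 19.25
tcp_pos: [0.6129, -0.1347, 0.0327]
eef_rot: [3.14, 0.001, 1.658]
wrist_force: [-0.7, -0.1, -0.4]
gripper_width: 0.0857
grip_force: 0.0
clock: 20.05
tcp_pos: [0.6124, -0.1346, 0.0319]
eef_rot: [3.141, 0.0, 1.658]
wrist_force: [-0.1, 0.6, 2.4]
gripper_width: 0.0085
grip_force: 88.0
clock: 20.65
tcp_pos: [0.6137, -0.135, 0.1547]
eef_rot: [3.136, 0.002, 1.658]
wrist_force: [0.4, -1.0, -1.3]
gripper_width: 0.0085
grip_force: 88.0
shift [ 0.6853 -0.0998  0.0274] turn -0.066 j [-0.31  0.28  1.3   0.    1.56 -0.39]
```

```bash
python3 -m inch '[[[0.07,-0.01,0],-0.01],[[0.15,-0.022,0],-0.02],[[0.23,-0.034,0],-0.03],[[0.31,-0.045,0],-0.045],[[0.39,-0.057,0],-0.06],[[0.47,-0.068,0],-0.066],[[0.55,-0.08,0.01],-0.066],[[0.62,-0.09,0.02],-0.066],[[0.66,-0.096,0.025],-0.066],[[0.6853,-0.0998,0.0274],-0.066]]'; python3 -m inch '[[[0,0,0.03],0],[[0,0,0.06],0],[[0,0,0.09],0],[[0,0,0.12],0],[[0,0,0.13],0],[[0,0,0.13],0],[[0,0,0.13],0]]';python3 go.py .5341 .2020 .0465 16.9; python3 m.py
```

```text
clock: 21.65
tcp_pos: [0.5306, 0.2039, 0.1352]
eef_rot: [-3.137, -0.0, 1.868]
wrist_force: [0.4, -0.1, -1.5]
gripper_width: 0.0081
grip_force: 88.0
clock: 22.35
tcp_pos: [0.533, 0.2023, 0.0732]
eef_rot: [3.141, -0.0, 1.865]
wrist_force: [-0.5, 0.2, -0.8]
gripper_width: 0.0081
grip_force: 87.9
shift [-0.0012  0.0019  0.0534] turn -0.0002 j [ 0.26  0.21  1.55  0.    1.38 -0.03]
top body 493 (array([548.2, 150.7]), array([148.8,  60.9]), 17.0) 0.0221
top body 298 (array([471.8, 247. ]), array([91.1, 59.3]), -73.3) 0.0292
top body 169 (array([ 446.3, -134.8]), array([56.6, 37.2]), 0.3) 0.0241
top handle 35 (array([ 446.7, -133.7]), array([33.3,  9.8]), -89.3) 0.0572
side body 636 (array([527.5, 228. ]), array([230.4, 155.4]), -72.2) 0.0238
side body 240 (array([ 449. , -136.5]), array([60.6, 42.8]), -3.9) 0.0219
side body 28 (array([ 675. , -288.8]), array([20.5,  5.2]), 87.7) 0.0226
side body 68 (array([ 363. , -247.5]), array([26.3,  9.7]), 19.8) 0.0248
side handle 231 (array([521.7, 223.5]), array([99.6, 84.4]), -68.0) 0.0599
side handle 45 (array([ 448. , -134.7]), array([38.1,  9.1]), 86.2) 0.0546
side handle-home 23 (array([515.2, 253. ]), array([38.5, 12.3]), -82.5) 0.0686
side handle-home 24 (array([529.1, 193.4]), array([33.5, 12.5]), -56.0) 0.0732
```

```bash
python3 -m inch '[[[-0.001,0.002,0.01],0],[[-0.001,0.002,0.02],0],[[-0.001,0.002,0.03],0],[[-0.001,0.002,0.038],0],[[-0.001,0.002,0.044],0],[[-0.001,0.002,0.05],0],[[-0.001,0.002,0.054],0],[[-0.001,0.002,0.054],0],[[-0.001,0.002,0.054],0]]'; python3 go.py .5341 .2020 .0465 16.9
```

```text
clock: 23.35
tcp_pos: [0.5338, 0.2024, 0.0459]
eef_rot: [3.141, -0.0, 1.866]
wrist_force: [-0.2, -0.1, -1.3]
gripper_width: 0.0082
grip_force: 88.1
shift [-0.0009  0.0004 -0.0012] turn -0.0 j [ 0.26  0.24  1.57  0.    1.33 -0.03]
```

```bash
python3 -m inch '[[[0,0,0],0],[[0,0,0],0],[[0,0,0],0],[[0,0,0],0],[[0,0,0],0],[[0,0,0],0]]' -1;  python3 -m inch '[[[0,0,-0.05],0],[[0,0,-0.1],0],[[0,0,-0.15],0],[[0,0,-0.2],0],[[0,0,-0.2],0]]'; python3 go.py .4470 -.1340 .13 0
```

```text
clock: 23.95
tcp_pos: [0.5337, 0.2023, 0.0459]
eef_rot: [3.141, -0.0, 1.866]
wrist_force: [0.4, 0.1, -0.6]
gripper_width: 0.0855
grip_force: 0.0
clock: 24.45
tcp_pos: [0.5361, 0.203, 0.1507]
eef_rot: [3.132, 0.0, 1.866]
wrist_force: [1.3, 0.6, 0.4]
gripper_width: 0.0852
grip_force: 0.0
shift [-0.5931 -0.3668  0.0382] turn 0.0939 j [ 0.26  0.16  1.45  0.    1.52 -0.03]
```

```bash
python3 -m inch '[[[-0.07,-0.043,0],0.01],[[-0.15,-0.09,0],0.02],[[-0.22,-0.136,0],0.04],[[-0.29,-0.18,0],0.05],[[-0.36,-0.22,0],0.07],[[-0.43,-0.266,0],0.09],[[-0.47,-0.29,0],0.0939],[[-0.5,-0.31,0],0.0939],[[-0.5,-0.31,0],0.0939]]'; python3 m.py; python3 go.py .4470 -.1340 .13 0
```

```text
clock: 25.35
tcp_pos: [0.4569, -0.0837, 0.1447]
eef_rot: [-3.14, 0.0, 1.567]
wrist_force: [0.7, 0.5, 0.6]
gripper_width: 0.0853
grip_force: 0.0
top body 16 (array([738.2,  19.9]), array([31.3,  6.1]), -49.3) 0.0163
top body 2090 (array([524.6, 227.7]), array([221.8, 150.1]), -72.8) 0.0266
top handle-home 31 (array([530.8, 202.6]), array([32.8,  9.5]), -73.0) 0.0716
top handle-home 32 (array([513.5, 256.3]), array([32.2,  9.7]), -74.1) 0.0712
side body 658 (array([527.3, 228.2]), array([235.5, 152.8]), -73.1) 0.0243
side body 26 (array([614.2, 141.8]), array([47.9, 19.2]), 49.7) 0.0243
side body 15 (array([629.7, -14.5]), array([39.9,  5.4]), 26.3) 0.0228
side body 237 (array([ 448.4, -136.6]), array([61.3, 43.9]), -4.4) 0.0218
side body 28 (array([ 674.4, -290.9]), array([17.9,  4.8]), -84.3) 0.0243
side body 69 (array([ 363.2, -245.7]), array([27.4, 10.4]), 19.1) 0.0246
side handle 18 (array([538.1, 189.7]), array([23.7, 10.8]), 78.2) 0.0563
side handle 46 (array([ 448. , -137.5]), array([34.4,  9.6]), 86.6) 0.0544
shift [-0.1045 -0.021   0.0298] turn -0.0003 j [-0.3  -0.07  1.7   0.    1.51 -0.3 ]
```

Both blocks are home, with handle tops at 72 mm. Next is block 60.

```bash
python3 -m inch '[[[-0.05,-0.012,0],0],[[-0.1045,-0.021,0.03],0],[[-0.1045,-0.021,0.06],0],[[-0.1045,-0.021,0.1],0],[[-0.1045,-0.021,0.14],0],[[-0.1045,-0.021,0.14],0],[[-0.1045,-0.021,0.14],0],[[-0.1045,-0.021,0.14],0],[[-0.1045,-0.021,0.14],0]]'; python3 go.py .4475 -.1345 .0325 0
```

```text
clock: 26.35
tcp_pos: [0.4485, -0.1343, 0.0772]
eef_rot: [3.139, 0.001, 1.571]
wrist_force: [0.2, 0.3, 0.6]
gripper_width: 0.0855
grip_force: 0.0
shift [-0.0003 -0.0021  0.0894] turn 0.0001 j [-0.41 -0.01  1.79  0.    1.36 -0.41]
```

```bash
python3 -m inch '[[[0,-0.002,0.04],0],[[0,-0.002,0.075],0],[[0,-0.002,0.088],0],[[0,-0.002,0.088],0],[[0,-0.002,0.088],0]]'; python3 -m inch '[[[0,0,0],0],[[0,0,0],0],[[0,0,0],0],[[0,0,0],0],[[0,0,0],0],[[0,0,0],0],[[0,0,0],0],[[0,0,0],0]]' 1 90; python3 -m inch '[[[0,0,-0.04],0],[[0,0,-0.1],0],[[0,0,-0.16],0],[[0,0,-0.22],0],[[0,0,-0.28],0],[[0,0,-0.28],0]]'; python3 go.py .5022 .3090 .16 16.9
```

```text
clock: 26.85
tcp_pos: [0.4472, -0.1345, 0.0328]
eef_rot: [3.14, 0.001, 1.571]
wrist_force: [-0.9, 0.4, -0.7]
gripper_width: 0.0853
grip_force: 0.0
clock: 27.65
tcp_pos: [0.4465, -0.1342, 0.0318]
eef_rot: [3.141, -0.0, 1.571]
wrist_force: [0.7, 0.5, 0.0]
gripper_width: 0.0089
grip_force: 87.7
clock: 28.25
tcp_pos: [0.4488, -0.1353, 0.1766]
eef_rot: [3.133, 0.004, 1.571]
wrist_force: [0.3, -0.6, -0.5]
gripper_width: 0.0081
grip_force: 88.0
shift [0.8887 0.1064 0.0307] turn -0.0939 j [-0.41 -0.08  1.65 -0.    1.57 -0.41]
```

```bash
python3 -m inch '[[[0.08,0.01,0],-0.01],[[0.17,0.02,0],-0.03],[[0.26,0.03,0],-0.05],[[0.35,0.042,0],-0.07],[[0.44,0.053,0],-0.0939],[[0.53,0.063,0],-0.0939],[[0.62,0.074,0],-0.0939],[[0.71,0.085,0],-0.0939],[[0.8,0.096,0.01],-0.0939],[[0.86,0.103,0.02],-0.0939]]'; python3 -m inch '[[[0.015,0.002,0.01],0],[[0.029,0.003,0.02],0],[[0.029,0.003,0.02],0],[[0.029,0.003,0.02],0],[[0.029,0.003,0.02],0]]';python3 go.py .5018 .3092 .0465 16.9
```

```text
clock: 29.25
tcp_pos: [0.497, 0.2984, 0.1594]
eef_rot: [-3.139, -0.0, 1.868]
wrist_force: [1.0, -1.2, -1.0]
gripper_width: 0.0083
grip_force: 87.9
clock: 29.75
tcp_pos: [0.4956, 0.309, 0.1523]
eef_rot: [3.141, 0.0, 1.864]
wrist_force: [-0.0, -0.6, -1.4]
gripper_width: 0.0085
grip_force: 87.9
shift [-0.0031  0.0119  0.2115] turn -0.0006 j [ 0.46  0.19  1.41 -0.    1.54  0.17]
```

```bash
python3 -m inch '[[[-0.003,0.012,0.04],0],[[-0.003,0.012,0.08],0],[[-0.003,0.012,0.12],0],[[-0.003,0.012,0.15],0],[[-0.003,0.012,0.16],0],[[-0.003,0.012,0.16],0],[[-0.003,0.012,0.16],0]]'; python3 go.py .5018 .3092 .0465 16.9
```

```text
clock: 30.45
tcp_pos: [0.5021, 0.3106, 0.073]
eef_rot: [3.14, -0.0, 1.865]
wrist_force: [0.6, 0.2, -2.0]
gripper_width: 0.0083
grip_force: 87.9
shift [-0.0025 -0.0016  0.053 ] turn -0.0001 j [0.46 0.26 1.5  0.   1.39 0.16]
```

```bash
python3 -m inch '[[[-0.002,-0.001,0.01],0],[[-0.002,-0.001,0.02],0],[[-0.002,-0.001,0.03],0],[[-0.002,-0.001,0.038],0],[[-0.002,-0.001,0.044],0],[[-0.002,-0.001,0.05],0],[[-0.002,-0.001,0.053],0],[[-0.002,-0.001,0.053],0],[[-0.002,-0.001,0.053],0]]'; python3 go.py .5018 .3092 .0465 16.9
```

```text
clock: 31.35
tcp_pos: [0.5013, 0.3094, 0.0457]
eef_rot: [3.141, -0.0, 1.866]
wrist_force: [-1.6, 0.3, 1.5]
gripper_width: 0.0086
grip_force: 88.2
shift [-0.0007  0.0008 -0.0016] turn -0.0 j [0.46 0.28 1.53 0.   1.34 0.16]
```

Released from here, then on to above the cover (going high first), measuring on the way.

```bash
python3 -m inch '[[[0,0,0],0],[[0,0,0],0],[[0,0,0],0],[[0,0,0],0],[[0,0,0],0],[[0,0,0],0]]' -1;  python3 -m inch '[[[0,0,-0.05],0],[[0,0,-0.1],0],[[0,0,-0.15],0],[[0,0,-0.2],0],[[0,0,-0.25],0],[[0,0,-0.3],0],[[0,0,-0.32],0]]'; python3 go.py .2210 .398 .2 16.8
```

```text
clock: 31.95
tcp_pos: [0.5012, 0.3093, 0.0453]
eef_rot: [3.142, -0.0, 1.866]
wrist_force: [0.3, -0.5, -0.5]
gripper_width: 0.0855
grip_force: 0.0
clock: 32.65
tcp_pos: [0.5023, 0.3098, 0.2087]
eef_rot: [3.136, -0.001, 1.866]
wrist_force: [0.3, -0.6, 0.1]
gripper_width: 0.0855
grip_force: 0.0
shift [ 0.3322 -0.4871  0.0152] turn 0.0005 j [0.46 0.18 1.31 0.   1.64 0.16]
```

```bash
python3 -m inch '[[[0.05,-0.07,0],0],[[0.1,-0.14,0],0],[[0.15,-0.22,0],0],[[0.2,-0.29,0],0],[[0.24,-0.35,0],0],[[0.28,-0.41,0],0],[[0.3,-0.45,0.005],0],[[0.331,-0.483,0.015],0],[[0.331,-0.483,0.015],0],[[0.331,-0.483,0.015],0]]'; python3 m.py | grep -v body; python3 -m inch '[[[0,0,0],0],[[0,0,0],0]]'; python3 go.py .2226 .3983 .092 16.8; python3 - <<'E'
from h import *
c=dict(np.load('/tmp/top_l.npz')); d=dict(np.load('/tmp/side_l.npz'))
for im in(c,d):
    W=world(im);X,Y,Z=np.moveaxis(W,-1,0); r=(abs(X-.22)<.15)&(abs(Y-.4)<.16)
    for k,A,cc in comps(W,r&(Z>.068)&(Z<.084),500): print('cover',A,rect(W[k]),np.median(Z[k]))
    for k,A,cc in comps(W,r&(Z>.102)&(Z<.13),10): print('h',A,rect(W[k]),np.median(Z[k]))
cv2.imwrite('pics/m6.png',np.hstack([cv2.resize(c['pixels'][160:280,120:280],(400,300),interpolation=cv2.INTER_CUBIC),cv2.resize(d['pixels'][100:220,60:270],(400,300),interpolation=cv2.INTER_CUBIC)]))
E
```

```text
clock: 33.65
tcp_pos: [0.2219, 0.3972, 0.1972]
eef_rot: [-3.141, 0.001, 1.867]
wrist_force: [0.3, -0.2, 0.7]
gripper_width: 0.0856
grip_force: 0.0
top handle-home 27 (array([530.8, 202.4]), array([32.1,  8. ]), -76.6) 0.0712
top handle-home 29 (array([513.5, 256.7]), array([33.4,  9.4]), -75.7) 0.0713
top handle-home 33 (array([498.8, 308.7]), array([32.4,  9. ]), -73.2) 0.0723
side handle 32 (array([501.8, 306.7]), array([35.8, 14.2]), -71.5) 0.0545
side handle 34 (array([517.4, 254.2]), array([42.1, 12.8]), -73.4) 0.0576
side handle 36 (array([532.9, 201.4]), array([41.3, 13.3]), -73.6) 0.0553
side handle-home 18 (array([502.6, 305.3]), array([31.6, 12.8]), -78.9) 0.0689
side handle-home 18 (array([515.3, 255.2]), array([33.7, 13.6]), -79.4) 0.0697
side handle-home 19 (array([532. , 200.6]), array([32.3,  9.4]), -73.3) 0.0689
clock: 33.95
tcp_pos: [0.2228, 0.3973, 0.1979]
eef_rot: [3.141, -0.0, 1.864]
wrist_force: [0.2, -0.6, 0.2]
gripper_width: 0.0853
grip_force: 0.0
shift [2.000e-03 2.000e-04 2.118e-01] turn 0.0001 j [ 0.94 -0.12  1.64 -0.    1.62  0.64]
cover 2943 (array([220.3, 398.7]), array([242.5, 168.2]), -73.1) 0.07592808049375255
h 115 (array([221.6, 395.2]), array([79.8, 12.4]), -73.5) 0.11875877260380818
cover 1512 (array([222. , 397.3]), array([253.9, 172.5]), -73.8) 0.0733270749514694
h 80 (array([223.1, 394.4]), array([90.1, 13.9]), -73.6) 0.11465616177728521
```

View pics/m6.png

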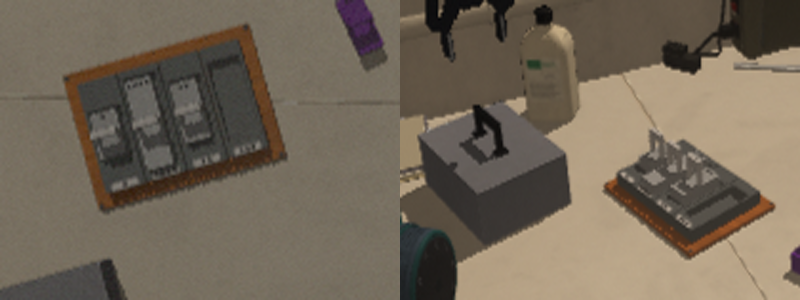

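All three blocks are home in the correct trays, the 3-dot tray is empty, and the cover stands flat. I'll pick up the cover.

```bash
python3 -m inch '[[[0.001,0,0.06],0],[[0.001,0,0.12],0],[[0.001,0,0.17],0],[[0.001,0,0.205],0],[[0.001,0,0.209],0],[[0.001,0,0.209],0],[[0.001,0,0.209],0]]'; python3 -m inch '[[[0,0,0],0],[[0,0,0],0],[[0,0,0],0],[[0,0,0],0],[[0,0,0],0],[[0,0,0],0],[[0,0,0],0],[[0,0,0],0]]' 1 100; python3 -m inch '[[[0,0,-0.02],0],[[0,0,-0.04],0],[[0,0,-0.07],0],[[0,0,-0.1],0],[[0,0,-0.13],0],[[0,0,-0.16],0],[[0,0,-0.19],0],[[0,0,-0.21],0],[[0,0,-0.23],0],[[0,0,-0.23],0]]'; python3 go.py .5254 .2284 .206 16.9
```

```text
clock: 34.65
tcp_pos: [0.2227, 0.3987, 0.0948]
eef_rot: [3.139, -0.002, 1.865]
wrist_force: [-0.0, 0.1, -0.1]
gripper_width: 0.0859
grip_force: 0.0
clock: 35.45
tcp_pos: [0.2222, 0.3982, 0.0937]
eef_rot: [3.141, -0.0, 1.866]
wrist_force: [0.7, 0.3, 1.8]
gripper_width: 0.0101
grip_force: 97.9
clock: 36.45
tcp_pos: [0.2223, 0.3986, 0.21]
eef_rot: [3.139, -0.002, 1.866]
wrist_force: [-0.3, -0.3, -2.4]
gripper_width: 0.0103
grip_force: 97.9
shift [-0.5018  0.4811  0.0081] turn -0.0 j [ 0.94 -0.12  1.62  0.    1.64  0.64]
```

```bash
python3 -m inch '[[[-0.05,0.048,0],0],[[-0.1,0.096,0],0],[[-0.15,0.144,0],0],[[-0.2,0.19,0],0],[[-0.25,0.24,0],0],[[-0.3,0.29,0],0],[[-0.35,0.335,0],0],[[-0.4,0.38,0],0],[[-0.45,0.43,0],0],[[-0.48,0.46,0],0]]'; python3 -m inch '[[[-0.01,0.01,0],0],[[-0.02,0.02,0],0],[[-0.02,0.02,0],0],[[-0.02,0.02,0],0],[[-0.02,0.02,0],0]]'; python3 go.py .5253 .2284 .115 16.9
```

```text
clock: 37.45
tcp_pos: [0.5134, 0.2333, 0.2068]
eef_rot: [-3.14, 0.001, 1.864]
wrist_force: [-0.7, 0.5, -3.2]
gripper_width: 0.01
grip_force: 98.0
clock: 37.95
tcp_pos: [0.5234, 0.2292, 0.2086]
eef_rot: [3.142, -0.0, 1.867]
wrist_force: [0.5, -0.4, -3.7]
gripper_width: 0.0106
grip_force: 98.0
shift [-0.0027  0.0032  0.1871] turn 0.0004 j [0.31 0.14 1.36 0.   1.64 0.02]
```

```bash
python3 -m inch '[[[-0.003,0.003,0.03],0],[[-0.003,0.003,0.06],0],[[-0.003,0.003,0.09],0],[[-0.003,0.003,0.12],0],[[-0.003,0.003,0.14],0],[[-0.003,0.003,0.14],0],[[-0.003,0.003,0.14],0]]'; cat > mc.py <<'E'
from h import *
for n in('top','side'):
    im=grab(n,n+'_c'); W=world(im);X,Y,Z=np.moveaxis(W,-1,0); r=(abs(X-.525)<.17)&(abs(Y-.23)<.18); z0=state()['tcp_pos'][2]-.0935+.076
    for k,A,cc in comps(W,r&(abs(Z-z0)<.006),300): print(n,A,rect(W[k]),np.median(Z[k])-z0)
E
python3 mc.py; python3 go.py .5253 .2284 .1013 16.9
```

```text
clock: 38.65
tcp_pos: [0.5261, 0.2275, 0.1382]
eef_rot: [-3.141, -0.0, 1.866]
wrist_force: [0.9, 0.0, -2.6]
gripper_width: 0.0101
grip_force: 98.0
top 1560 (array([543.6, 161.3]), array([168.4, 101.1]), 17.0) -0.0009111909582250194
top 522 (array([459.8, 269.4]), array([87.7, 70.3]), -73.2) -0.0011514246940237532
side 1406 (array([527. , 224.4]), array([247.8, 172.7]), -72.8) -0.0030064294458076873
shift [ 0.0022 -0.0026  0.0762] turn -0.0001 j [0.31 0.17 1.46 0.   1.51 0.01]
```

The cover hangs level and is centred within about 1.5 mm (5 mm play). I'll lower it.

```bash
python3 -m inch '[[[0.001,0,0.012],0],[[0.001,0,0.024],0],[[0.001,0,0.036],0],[[0.001,0,0.046],0],[[0.001,0,0.056],0],[[0.001,0,0.064],0],[[0.001,0,0.068],0],[[0.001,0,0.068],0],[[0.001,0,0.068],0]]'; python3 go.py .5253 .2284 .1013 16.9
```

```text
clock: 39.65
tcp_pos: [0.5261, 0.228, 0.1045]
eef_rot: [3.141, -0.0, 1.866]
wrist_force: [-0.6, 0.4, -4.0]
gripper_width: 0.01
grip_force: 98.0
shift [ 0.0012 -0.0013  0.0065] turn -0.0 j [0.31 0.2  1.5  0.   1.44 0.02]
```

```bash
python3 -m inch '[[[0,0,0.002],0],[[0,0,0.005],0],[[0,0,0.005],0],[[0,0,0.005],0]]'; python3 -m inch '[[[0,0,0.001],0],[[0,0,0.001],0],[[0,0,0.001],0]]'
```

```text
clock: 40.05
tcp_pos: [0.5259, 0.228, 0.1018]
eef_rot: [3.142, -0.0, 1.866]
wrist_force: [-0.1, 0.3, -2.5]
gripper_width: 0.01
grip_force: 98.1
clock: 40.35
tcp_pos: [0.526, 0.228, 0.1018]
eef_rot: [3.141, -0.0, 1.866]
wrist_force: [-0.2, -1.7, -0.4]
gripper_width: 0.0101
grip_force: 98.4
```

Contact at the expected height. Release and retreat.

```bash
python3 -m inch '[[[0,0,0],0],[[0,0,0],0],[[0,0,0],0],[[0,0,0],0],[[0,0,0],0],[[0,0,0],0]]' -1; python3 -m inch '[[[0,0,-0.05],0],[[0,0,-0.1],0],[[0,0,-0.15],0],[[0,0,-0.2],0],[[0.1,0,-0.25],0],[[0.2,-0.1,-0.25],0],[[0.3,-0.2,-0.25],0],[[0.35,-0.3,-0.25],0],[[0.4,-0.4,-0.25],0],[[0.4,-0.4,-0.25],0]]'; python3 - <<'E'
from h import *
for n in('top','side'):
    im=grab(n,n+'_f'); W=world(im);X,Y,Z=np.moveaxis(W,-1,0); r=(abs(X-.525)<.17)&(abs(Y-.23)<.18)
    for k,A,cc in comps(W,r&(abs(Z-.084)<.007),300): print(n,A,rect(W[k]),np.median(Z[k]),'spread',np.ptp(cv2.blur(Z,(5,5))[k]))
cv2.imwrite('pics/m7.png',cv2.resize(im['pixels'][120:280,100:330],(800,556),interpolation=cv2.INTER_CUBIC))
E
```

```text
clock: 40.95
tcp_pos: [0.526, 0.228, 0.1014]
eef_rot: [3.141, -0.0, 1.866]
wrist_force: [-0.3, 0.6, 0.5]
gripper_width: 0.0855
grip_force: 0.0
clock: 41.95
tcp_pos: [0.2797, 0.3602, 0.2263]
eef_rot: [3.141, -0.001, 1.865]
wrist_force: [-0.2, 0.2, 0.4]
gripper_width: 0.0853
grip_force: 0.0
top 3726 (array([523.3, 229. ]), array([241.4, 168.7]), -73.2) 0.08390431011662025 spread 0.17128622531640533
side 1556 (array([525.4, 225.4]), array([251.3, 175.9]), -72.5) 0.0817321733569521 spread 0.08324578343832044
```

View pics/m7.png

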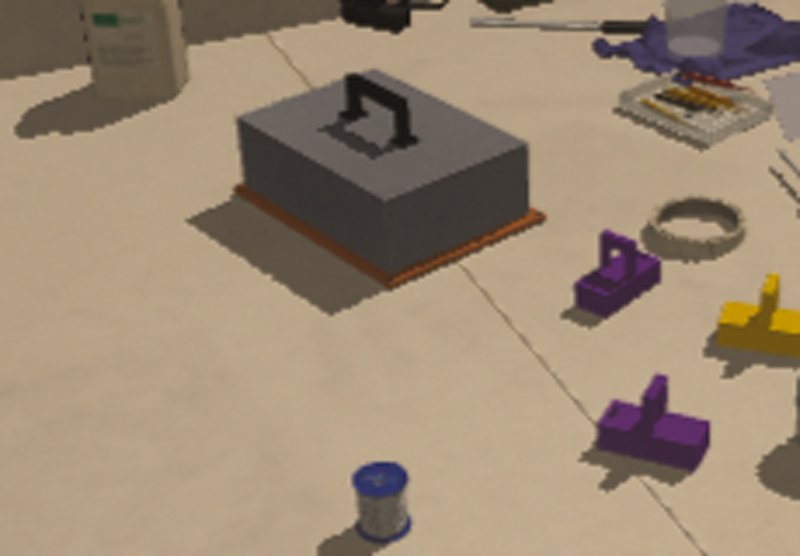

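The cover sits flat on the board: its top is at 83.9 mm, its centre is within 1.5 mm, and its yaw matches. The bystanders are untouched, so I'm handing in.

```bash
python3 -c "
from plant import *
print(finish_job())"
```

```text
the job is handed in; nothing more can be done
None
```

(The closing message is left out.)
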